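Level the ballast and fit the cover

ROBOT

A 6-joint arm with a two-finger parallel gripper is mounted at the origin on the work surface. World frame = base frame: x ahead of the robot, y to its left, z up, the work surface at z = 0. Lengths are in mm, angles in rad, forces in N, time in s.
With the tool pointing down it reaches from about 200 to 875 mm from the base axis. Payload 3.4 kg.
Tool frame: the origin (TCP) lies at the very end of the fingers, on their centre line; the grasp point (between the pads) lies 19 mm behind it (ctrl.grip_depth is the distance from the TCP to the grasp point, in mm); z points along the fingers, y is the line along which they close (so a half turn about z gives the same grasp; the last joint's range is limited). The gripper opens to 94 mm and grips with 3 to 60 N. Pads are 16 mm wide; open, the fingers measure 119 mm over their backs; the gripper's body (75 mm by 177 mm) begins 78 mm behind the grasp point.
Start: joints at [-1.43, 0.276, 1.505, -0, 1.361, -0.121], TCP at [148.819, -555.444, 205.493] pointing down, gripper open.
Joint ranges: [-2.89, 2.89], [-0.75, 2.08], [0.22, 2.7], [-1.18, 4.32], [0.11, 2.71], [-2.7, 2.7]. Speed limits (rad/s): [2.57, 2.57, 3.14, 3.14, 3.14, 3.14].

INTERFACE

Orientations are given as a unit quaternion [x, y, z, w].
In Python, from workcell import ctrl gives the robot as it stands.
- The arm moves only by the tool apply_moves, never from a script. Its argument "series" is a list of rows, each a list of 7 numbers: the opening, from -1 (shut) to 1 (fully open), then the shift along the tool's x, y, z in m, then the turn, a rotation vector about the tool's x, y, z in degrees. In form: [[gripper, x, y, z, rx, ry, rz], ...]. A call has exactly 10 rows; each row is the pose to reach, as a shift and turn from the pose commanded when the call began, along the tool's axes at that moment; what a row does not reach only later rows make up. A row lasts 1/8 s, in which the tool goes at most 62.5 mm and 10.7 degrees, less where a joint would pass 70% of its speed; a pose out of reach is approached as far as the arm can. A call with a gripper value outside its range is refused whole. The fingers move at their own pace and stop on an object; "grip_force" is the grip in N (left out, the last holds). Time passes only in rows, so rows that repeat a pose let the fingers close, or fill a call up. It gives the time, the measured TCP pose, the force, the opening and the grip force at its end, in the units of the state.
- ctrl.observe(): the state, without advancing time (a new reading comes with each control period).
- ctrl.camera(name): name is "scene" or "top" or "wrist"; returns (picture, depth): 400x640x3 uint8, blue, green, red; 400x640 float32, mm along the optical axis (not along the pixel's ray), 0 where there is no reading.
- ctrl.calibration(name): a dict with "intrinsics" (3x3 intrinsics, pixels), "xyz" and "attitude" of the camera in the world. Camera axes: x right, y up, looking along -z (the intrinsics and any distortion apply to the point x, -y, -z); pixel columns grow to the right and rows downward; lengths in mm; the calibration is good to about 2 mm. The wrist camera is an equidistant fisheye: a pixel r from the principal point sees the ray r / f radians off the axis. A picture is of the moment at which its call begins: read the wrist's pose just before it. calibration takes no time and is no camera call; for the wrist camera it gives the pose at the moment of the call.
- ctrl.finish_job(): hands the job in; it is judged then, once.
Trained networks look in the newest picture that a camera, given by its name, has taken for a name from the list of things; names that differ only in an ending like _2 or _b are one class to them, and where a whole thing is asked for, a point or a joint stands for the part that bears it (a point fixed in the world has none). Each returns a list of dicts, best first, with "score" (0 to 1); they miss things now and then, are a little off and sometimes report something else, mostly with a low value. They report only what shows in the picture. A call takes as long as a camera call. They do not tell look-alikes from the thing itself.
- ctrl.search_frame(camera, name): "pixel" ([column, row] in pixels, amid what is visible of it).
- ctrl.cut_out(camera, name): "pixels" (400x640 bool, what is visible of it) and "pixel" ([column, row] in pixels, amid what is visible of it).
The state is a dict: "t": time; "qpos": joint angles; "dq": joint speeds; "joint_torque": joint torques, N m; "tool_pos": TCP position; "orientation": TCP orientation; "ft_force": force on the tool from outside, world axes, zero at the start; "wrist_torque": the same for the moment, N m; "finger_gap": finger opening in mm; "gripper_force": force on a finger pad.
Only numpy, scipy, OpenCV 4.12 (cv2) and the standard library are available. Lean on these libraries where they do the work, as an engineer would, in place of code of your own. Each camera call takes 0.05 s, during which the arm holds its last target. There are 200 camera calls.

TASK

The steel ballast slugs in the green box are heaped up: spread them out so that all of them lie flat in a single layer on the floor of the box. Then lower the green cover plate, handle upwards, over the box's two locating pins until it rests flush on the rim all round, keeping hold of it on the way down rather than dropping it, and let go. Leave the mug, screwdriver, tape and drill where they are.

Things in the scene. Friction and masses are not known exactly. Their poses are not given: they have to be found in the camera images.
- box: Open green steel ballast box, fixed to the bench: 250 mm (x) by 150 mm (y), 24 mm high; cavity 190 mm (x) by 138 mm (y), 19 mm deep, over a floor 5 mm thick. Origin: centre of its underside on the bench; x along the long side, z up. A small screwed foot shows outside each long wall.
- box_rim (a point): Centre of the box in plan at rim height, 24 mm above the bench; axes as box. Two steel locating pins of 10 mm diameter stand on the rim of the short ends at x = +110 and -110 mm, y = 0 from here; they rise 22 mm above the rim, the last 10 mm tapering to 4 mm.
- box_floor (a point): Centre of the inner floor of the same box, 19 mm straight below box_rim, same axes.
- cover: Loose green cover plate for the box, 250 mm (x) by 150 mm (y), 6 mm thick, about 0.6 kg, lying on the bench with its handle up. Origin: centre of its underside, x along its long side, z up through the plate to the handle. Two through holes of 13 mm diameter at x = +110 and -110 mm, y = 0; the plate is the same when turned half round.
- cover_grip (a point): Middle of the steel bar handle of the cover, 35 mm above the plate's underside: a bar 90 mm long (x), 16 mm wide (y), 14 mm high (28 to 42 mm above the underside) on two 14 mm wide posts at x = +36 and -36 mm. Same axes as cover.
- slug0_center (a point): Ballast slug, a loose plain steel disc, 38 mm diameter, 12 mm high; this point is its centre, z along its axis. At the start it lies in the lower layer of the heap: four slugs side by side, two by two.
- slug1_center (a point): Ballast slug, a loose plain steel disc, 38 mm diameter, 12 mm high; this point is its centre, z along its axis. At the start it lies in the lower layer of the heap: four slugs side by side, two by two.
- slug2_center (a point): Ballast slug, a loose plain steel disc, 38 mm diameter, 12 mm high; this point is its centre, z along its axis. At the start it lies in the lower layer of the heap: four slugs side by side, two by two.
- slug3_center (a point): Ballast slug, a loose plain steel disc, 38 mm diameter, 12 mm high; this point is its centre, z along its axis. At the start it lies in the lower layer of the heap: four slugs side by side, two by two.
- slug4_center (a point): Ballast slug, a loose plain steel disc, 38 mm diameter, 12 mm high; this point is its centre, z along its axis. At the start it lies on top of the lower four, bridging two of them; there are two such upper slugs side by side across the box's y. Two layers (24 mm) are higher than the cavity is deep.
- slug5_center (a point): Ballast slug, a loose plain steel disc, 38 mm diameter, 12 mm high; this point is its centre, z along its axis. At the start it lies on top of the lower four, bridging two of them; there are two such upper slugs side by side across the box's y. Two layers (24 mm) are higher than the cavity is deep.
- mug: White mug, 80 mm diameter, 90 mm high, handle at its +y; origin at the centre of its underside. Bystander.
- screwdriver: Screwdriver lying on the bench along its x. Bystander.
- tape: Grey roll of tape lying flat, 100 mm diameter, 25 mm high; origin at the centre of its underside. Bystander.
- drill: Cordless drill standing on its battery (110 by 75 mm), 200 mm high, chuck towards its +x; origin at the centre of its underside. Bystander.
Not all that is in view belongs to the job. What is shaped like the part that bears slug4_center but brown, red or turquoise is not meant.

How it is judged (in metres and radians):
On the way, in this order (a step that is already met when the one before it is completed fails the run):
1. all six slugs lie flat in one layer on the floor of the box (z of each of slug0_center, slug1_center, slug2_center, slug3_center, slug4_center, slug5_center in the frame of box_floor below 0.01 m and x of slug0_center in the frame of box_floor between -0.095 and 0.095 m and y of slug0_center in the frame of box_floor between -0.069 and 0.069 m and x of slug1_center in the frame of box_floor between -0.095 and 0.095 m and y of slug1_center in the frame of box_floor between -0.069 and 0.069 m and x of slug2_center in the frame of box_floor between -0.095 and 0.095 m and y of slug2_center in the frame of box_floor between -0.069 and 0.069 m and x of slug3_center in the frame of box_floor between -0.095 and 0.095 m and y of slug3_center in the frame of box_floor between -0.069 and 0.069 m and x of slug4_center in the frame of box_floor between -0.095 and 0.095 m and y of slug4_center in the frame of box_floor between -0.069 and 0.069 m and x of slug5_center in the frame of box_floor between -0.095 and 0.095 m and y of slug5_center in the frame of box_floor between -0.069 and 0.069 m), for 0.2 s.
2. the cover, still held or pressed by the fingers, is lowered to within 8 mm of the rim over the pins (z of cover in the frame of box_rim below 0.008 m and horizontal distance between cover and box_rim below 0.006 m and contact force between the fingers and cover above 0.5 N), for 0.05 s.
At the end, for the whole second after the job is handed in: All six slugs lie flat in one layer inside the box (each centre within 10 mm of the floor) and the cover rests on the rim over both pins, handle up: underside within 2.5 mm of the rim, centre within 4 mm, turned less than 0.05 rad, tilted less than 0.02 rad, at rest and released (all of step 1 and z of cover in the frame of box_rim between -0.003 and 0.0025 m and horizontal distance between cover and box_rim below 0.004 m and angle between the x axis of cover and the x axis of box_rim, either way round below 0.05 rad and angle between cover's own z axis and vertical below 0.02 rad and linear speed of cover below 0.01 m/s); the robot touches nothing.
It fails at once if the mug is moved more than 40 mm (distance of mug from where it was at the start of the episode above 0.04 m).
It fails at once if the screwdriver is moved more than 40 mm (distance of screwdriver from where it was at the start of the episode above 0.04 m).
It fails at once if the roll of tape is moved more than 40 mm (distance of tape from where it was at the start of the episode above 0.04 m).
It fails at once if the cordless drill is moved more than 40 mm (distance of drill from where it was at the start of the episode above 0.04 m).
It also fails if it takes over 58 s, if anything falls off the work surface, if the arm or the gripper's body presses on something with over 40 N, if the wrist force passes 120 N, or if a joint passes its speed limit or range.

## Working session

There is one attempt and no reset: what is moved stays moved. The work goes in short steps, Python scripts to look and compute and a tool call to move; the robot and the scene stay as the last step left them, time stands still between calls to the robot, and variables do not carry over. Pictures are saved under pics/ and viewed, at most 10 in all, crops included, and the job is handed in when it is done.

Besides the shell and the picture viewer there is one more tool, called as name([rows], argument=value, ...), one row to a line, values as JSON. apply_moves: Moves the arm, as the interface text tells. Its arguments: {"type":"object","properties":{"series":{"type":"array"},"grip_force":{"type":"number"}},"required":["series"]}

```bash
mkdir -p pics; ls; cat > h.py <<'E'
import numpy as np, cv2
from scipy.spatial.transform import Rotation as R
from workcell import ctrl
def world(cam,pic_depth,px,cal=None):
    c=cal or ctrl.calibration(cam); K=np.array(c["intrinsics"]); px=np.atleast_2d(px).astype(int)
    d=pic_depth[px[:,1],px[:,0]]
    x=(px[:,0]-K[0,2])/K[0,0]; y=(px[:,1]-K[1,2])/K[1,1]
    P=np.c_[x*d,-y*d,-d]
    return rot(c).apply(P)+np.array(c["xyz"])
def rot(c):
    a=np.array(c["attitude"])
    return R.from_matrix(a) if a.shape==(3,3) else R.from_quat(a)
E
python3 - <<'E'
from h import *
for n in ("scene","top"):
    p,d=ctrl.camera(n); c=ctrl.calibration(n); print(n,c)
    cv2.imwrite(f"pics/{n}0.png",p); np.save(n+"d.npy",d); np.save(n+"p.npy",p)
    for k in ("box","cover","slug4_center","mug","tape","drill","screwdriver"):
        r=ctrl.search_frame(n,k)
        print(k,[(round(q["score"],2),q["pixel"],world(n,d,q["pixel"]).round()[0].tolist()) for q in r])
print(ctrl.observe())
E
```

```text
pics
scene {'intrinsics': array([[415.70566799,   0.        , 320.84452901],
       [  0.        , 415.70566799, 194.71344359],
       [  0.        ,   0.        ,   1.        ]]), 'xyz': array([ 947.33309907, -700.35776374,  849.65516845]), 'attitude': array([0.36772231, 0.09655887, 0.24497324, 0.89187712])}
box [(0.72, [308.7, 253.0], [612.0, -181.0, 20.0])]
cover [(0.98, [340.5, 164.2], [514.0, 164.0, 9.0])]
slug4_center [(0.73, [296.3, 248.9], [584.0, -191.0, 33.0]), (0.69, [252.3, 291.5], [556.0, -335.0, 15.0]), (0.56, [371.4, 281.8], [779.0, -171.0, 15.0])]
mug [(0.92, [405.4, 231.3], [790.0, 11.0, 17.0])]
tape [(0.85, [153.3, 292.8], [372.0, -456.0, 27.0]), (0.65, [307.8, 249.9], [603.0, -171.0, 19.0])]
drill [(0.62, [224.1, 337.3], [649.0, -504.0, 185.0]), (0.57, [339.7, 166.6], [515.0, 155.0, 8.0])]
screwdriver [(0.74, [369.2, 121.7], [498.0, 398.0, 21.0])]
top {'intrinsics': array([[429.15892105,   0.        , 322.44958108],
       [  0.        , 429.15892105, 196.09418264],
       [  0.        ,   0.        ,   1.        ]]), 'xyz': array([ 328.67900499,  -34.17362624, 143
[... 566 characters left out ...]
': 0.8, 'qpos': array([-1.42994602e+00,  2.75884656e-01,  1.50490310e+00,  7.44767726e-06,
        1.36068513e+00, -1.20983621e-01]), 'dq': array([ 0.00185503, -0.00051554,  0.00138238, -0.0001527 ,  0.00037709,
        0.00106488]), 'joint_torque': array([-2.70114731e-03, -4.04412568e+01, -2.37489831e+01,  6.97444403e-02,
        2.47906853e-02, -7.21378967e-06]), 'tool_pos': array([ 148.85225201, -555.43891386,  205.50053282]), 'orientation': array([9.91442706e-01, 1.30542546e-01, 4.23666243e-06, 5.98462799e-05]), 'ft_force': array([-0.31490359,  0.22931081,  0.47633601]), 'wrist_torque': array([ 0.05341488, -0.02570539,  0.0466604 ]), 'gripper_force': 0.0, 'finger_gap': 93.79777916695451}
```

```bash
python3 - <<'E'
import cv2
t=cv2.imread("pics/top0.png"); s=cv2.imread("pics/scene0.png")
a=cv2.resize(t[100:300,170:490],(800,500),interpolation=3); cv2.imwrite("pics/tc.png",a)
b=cv2.resize(s[90:350,140:460],(738,600),interpolation=3); cv2.imwrite("pics/sc.png",b)
E
```

```text
(no output)
```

View pics/tc.png

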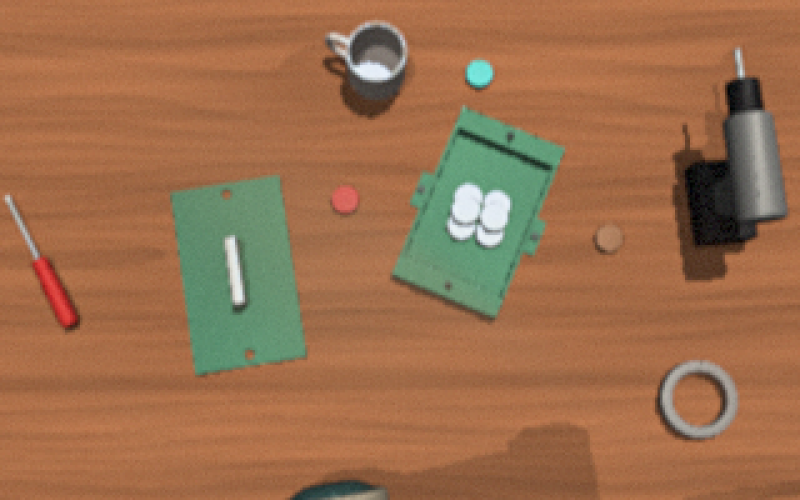

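View pics/sc.png

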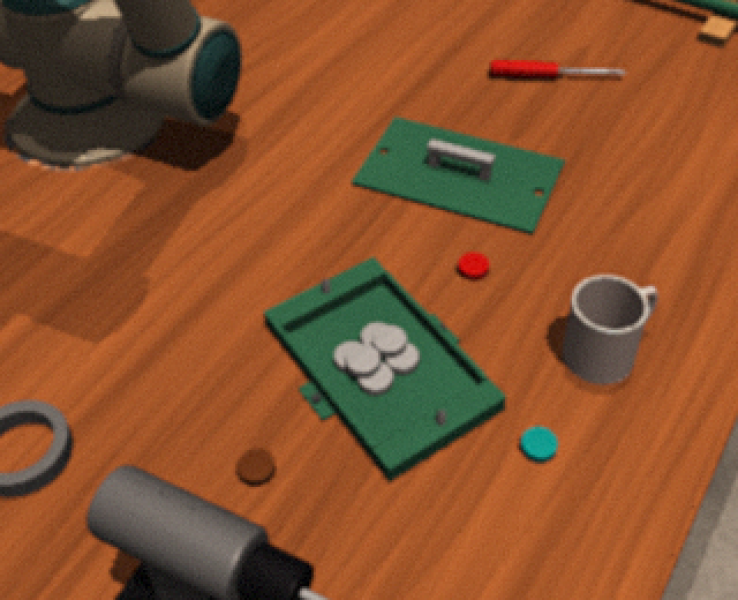

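```bash
cat >> h.py <<'E'
def plane(cam,px,z,cal=None):
    c=cal or ctrl.calibration(cam); K=np.array(c["intrinsics"]); px=np.atleast_2d(px).astype(float)
    u=np.c_[(px[:,0]-K[0,2])/K[0,0],(px[:,1]-K[1,2])/K[1,1]]
    if cam=="wrist":
        r=np.linalg.norm(u,axis=1,keepdims=True)+1e-9; u3=np.c_[u/r*np.sin(r),np.cos(r)]
    else: u3=np.c_[u,np.ones(len(u))]
    v=rot(c).apply(u3*[1,-1,-1]); o=np.array(c["xyz"])
    return (o+v*((z-o[2])/v[:,2])[:,None])
E
python3 - <<'E'
from h import *
p=np.load("topp.npy"); hsv=cv2.cvtColor(p,cv2.COLOR_BGR2HSV)
m=cv2.inRange(hsv,(45,60,30),(90,255,255))
yy,xx=np.mgrid[:400,:640]
for name,x0,x1,y0,y1,z in (("cover",230,300,165,255,6),("box",320,400,135,235,24)):
    k=m*((xx>x0)&(xx<x1)&(yy>y0)&(yy<y1)).astype(np.uint8)
    k=cv2.morphologyEx(k,cv2.MORPH_CLOSE,np.ones((9,9)))
    k=cv2.morphologyEx(k,cv2.MORPH_OPEN,np.ones((19,19)) if name=="box" else np.ones((3,3)))
    c=max(cv2.findContours(k,0,1)[0],key=cv2.contourArea)
    q=plane("top",c[:,0],z)[:,:2].astype(np.float32)
    print(name,cv2.minAreaRect(q))
crop=lambda *a:[[170+x/2.5,100+y/2.5] for x,y in a]
print("pins",plane("top",crop((510,136),(449,286)),40)); print("holes",plane("top",crop((226,194),(250,354)),6))
print("bar",plane("top",crop((232,237),(239,304)),42))
print("box corners",plane("top",crop((465,108),(564,150),(494,320),(393,277)),24))
print("uppers",plane("top",crop((465,206),(495,210)),29))
print(ctrl.calibration("wrist"), ctrl.observe()["tool_pos"])
E
```

```text
cover ((505.8220520019531, 164.28353881835938), (247.94105529785156, 147.83499145507812), 8.947107315063477)
box ((655.7601928710938, -188.8798370361328), (128.46470642089844, 93.53866577148438), 88.90428924560547)
pins [[ 682.88387809 -204.5218424    40.        ]
 [ 481.86489255 -119.04735814   40.        ]]
holes [[614.43588422 179.98949572   6.        ]
 [397.25949035 145.31811931   6.        ]]
bar [[549.40746551 165.9675103   42.        ]
 [460.70854913 155.78153754  42.        ]]
box corners [[ 726.66542279 -146.38762992   24.        ]
 [ 666.75435129 -278.85337908   24.        ]
 [ 437.96491292 -178.49858885   24.        ]
 [ 496.35404866  -45.92565628   24.        ]]
uppers [[ 590.27046749 -143.12320804   29.        ]
 [ 584.43660205 -183.04547026   29.        ]]
{'intrinsics': array([[309.70691629,   0.        , 318.95748785],
       [  0.        , 309.70691629, 201.77861453],
       [  0.        ,   0.        ,   1.        ]]), 'xyz': array([ 226.7531475 , -534.64528447,  384.39409377]), 'attitude': array([-0.11013216,  0.08416013, -0.60307521,  0.78554966])} [ 148.85225201 -555.43891386  205.50053282]
```

apply_moves([
  [1,0.05,-0.03,0,0,0,8],
  [1,0.1,-0.06,0,0,0,16],
  [1,0.15,-0.1,0,0,0,26],
  [1,0.2,-0.13,0,0,0,36],
  [1,0.25,-0.16,0,0,0,38.3],
  [1,0.3,-0.19,0,0,0,38.3],
  [1,0.35,-0.225,0,0,0,38.3],
  [1,0.4,-0.26,0,0,0,38.3],
  [1,0.45,-0.29,0,0,0,38.3],
  [1,0.473,-0.305,0,0,0,38.3],
])

```text
t: 2.05
tool_pos: [528.6, -135.9, 205.5]
orientation: [0.98, -0.2, 0.0, -0.0]
ft_force: [0.0, -0.4, -0.0]
finger_gap: 94.2
gripper_force: 0.0
```

```bash
python3 - <<'E'
from h import *
o=ctrl.observe(); c=ctrl.calibration("wrist"); print(o["t"],o["tool_pos"],o["orientation"],c["xyz"])
p,d=ctrl.camera("wrist"); np.savez("w1.npz",p=p,d=d,xyz=c["xyz"],attitude=c["attitude"],intrinsics=c["intrinsics"])
cv2.imwrite("pics/w1.png",p)
for r in ctrl.cut_out("wrist","slug4_center"): print(round(r["score"],2),r["pixel"],r["pixels"].sum(),plane("wrist",r["pixel"],29,c).round(1))
cv2.imwrite("pics/w1b.png",cv2.resize(p,(800,500),interpolation=3))
E
```

```text
2.05 [ 528.58344946 -135.93096519  205.47755275] [ 9.79696941e-01 -2.00483666e-01  3.83242515e-04 -2.36979397e-04] [ 602.66052582 -167.36282423  384.41754428]
0.91 [185.7, 171.3] 636 [[610.8   8.9  29. ]]
0.59 [454.7, 103.2] 691 [[ 558.9 -326.4   29. ]]
```

View pics/w1b.png

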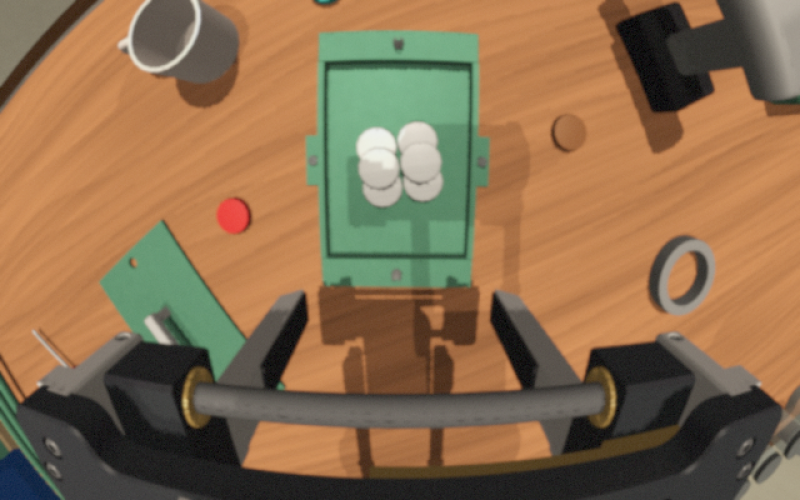

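```bash
python3 - <<'E'
from h import *
c=np.load("w1.npz"); f=lambda a,z:plane("wrist",np.array(a)*.8,z,c)[:,:2]
co=f([(319,32),(479,36),(472,286),(322,287)],24); print("corners",co.round(1),co.mean(0))
pi=f([(398,43),(396,275)],46); print("pins",pi.round(1),pi.mean(0),np.linalg.norm(pi[0]-pi[1]))
for a,b in ((co[3],co[0]),(co[2],co[1]),(pi[1],pi[0])): v=b-a; print(np.degrees(np.arctan2(v[1],v[0])),np.linalg.norm(v))
O=(co.mean(0)+pi.mean(0))/2; v=pi[0]-pi[1]; v/=np.linalg.norm(v); B=np.array([v,[-v[1],v[0]]])
for n,px,z in (("up",[(379,168),(421,163)],29),("lo",[(377,147),(417,141),(382,187),(423,183)],17)):
    q=f(px,z); print(n,q.round(1).tolist(),((q-O)@B.T).round(1).tolist())
print(f([(162,222),(105,283)],6))
k=cv2.resize(c["p"][50:250,210:430],(660,600),interpolation=3); cv2.imwrite("pics/w1c.png",k)
E
```

```text
corners [[ 734.2 -142.7]
 [ 671.8 -278.3]
 [ 446.9 -181. ]
 [ 505.3  -41.5]] [ 589.54952048 -160.86234575]
pins [[ 686.8 -202.6]
 [ 495.  -118.6]] [ 590.91323045 -160.605491  ] 209.41240123425138
-23.85032164728432 250.29369736775888
-23.40213893738227 245.07164424365988
-23.67483288491346 209.41240123425138
up [[590.3, -142.5], [579.5, -179.5]] [[-7.2, 16.8], [-2.3, -21.5]]
lo [[609.0, -147.9], [599.5, -184.6], [572.1, -137.0], [560.4, -174.3]] [[12.0, 19.3], [18.0, -18.1], [-26.1, 14.5], [-21.9, -24.4]]
[[642.65401943 108.83345552]
 [616.53021274 245.4304746 ]]
```

View pics/w1c.png

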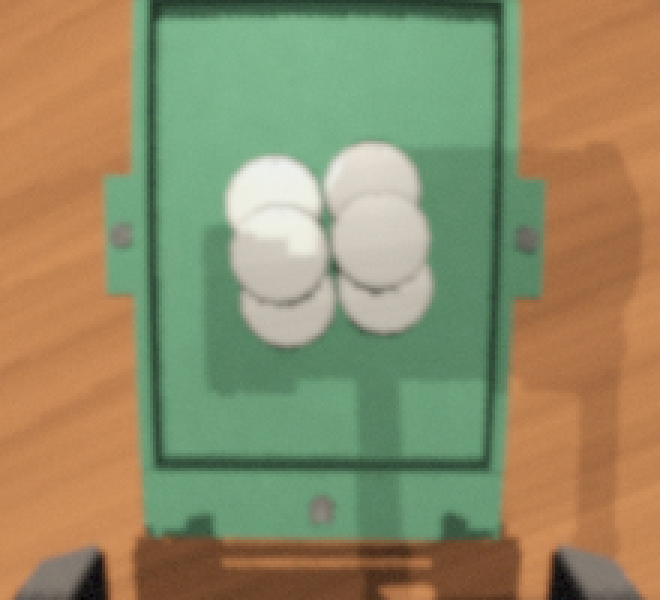

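apply_moves([
  [-0.45,0.01,0,0.0,0,0,0.5],
  [-0.45,0.02,0.001,0.03,0,0,0.5],
  [-0.45,0.02,0.001,0.08,0,0,0.5],
  [-0.45,0.02,0.001,0.12,0,0,0.5],
  [-0.45,0.02,0.001,0.15,0,0,0.5],
  [-0.45,0.02,0.001,0.17,0,0,0.5],
  [-0.45,0.02,0.001,0.1845,0,0,0.5],
  [-0.45,0.02,0.001,0.1845,0,0,0.5],
  [-0.45,0.023,0.001,0.1845,0,0,0.5],
  [-0.45,0.026,0.001,0.1845,0,0,0.5],
])

```text
t: 3.4
tool_pos: [551.3, -150.2, 22.0]
orientation: [0.978, -0.206, 0.001, 0.0]
ft_force: [0.7, -0.4, -0.1]
finger_gap: 25.6
gripper_force: 0.0
```

apply_moves([
  [-0.45,0.006,-0.003,0.001,0,0,0],
  [-0.45,0.014,-0.003,0.001,0,0,0],
  [-0.45,0.022,-0.003,0.001,0,0,0],
  [-0.45,0.03,-0.003,0.001,0,0,0],
  [-0.45,0.038,-0.003,0.001,0,0,0],
  [-0.45,0.046,-0.003,0.001,0,0,0],
  [-0.45,0.055,-0.003,0.001,0,0,0],
  [-0.45,0.064,-0.003,0.001,0,0,0],
  [-0.45,0.073,-0.003,0.001,0,0,0],
  [-0.45,0.082,-0.003,0.001,0,0,0],
])

```text
t: 4.65
tool_pos: [627.5, -180.4, 20.0]
orientation: [0.979, -0.206, 0.0, 0.0]
ft_force: [0.4, 0.1, 0.6]
finger_gap: 25.6
gripper_force: 0.0
```

apply_moves([
  [-0.45,0.0,0,0,0,0,0],
  [-0.45,-0.01,0,-0.02,0,0,0],
  [-0.45,-0.03,0,-0.06,0,0,0],
  [-0.45,-0.06,0,-0.1,0,0,0],
  [-0.45,-0.09,0,-0.14,0,0,0],
  [-0.45,-0.12,0,-0.16,0,0,0],
  [-0.45,-0.13,0,-0.16,0,0,0],
  [-0.45,-0.13,0,-0.16,0,0,0],
  [-0.45,-0.13,0,-0.16,0,0,0],
  [-0.45,-0.13,0,-0.16,0,0,0],
])

```text
t: 5.9
tool_pos: [507.9, -127.7, 178.9]
orientation: [0.978, -0.206, -0.001, -0.0]
ft_force: [-0.3, -0.1, 0.3]
finger_gap: 25.7
gripper_force: 0.0
```

```bash
python3 - <<'E'
from h import *
o=ctrl.observe(); c=ctrl.calibration("wrist"); print(o["t"],o["tool_pos"],o["orientation"],c["xyz"])
p,d=ctrl.camera("wrist"); np.savez("w2.npz",p=p,d=d,xyz=c["xyz"],attitude=c["attitude"],intrinsics=c["intrinsics"])
cv2.imwrite("pics/w2b.png",cv2.resize(p[0:300,130:530],(800,600),interpolation=3))
E
```

```text
5.9 [ 507.89899528 -127.74647972  178.8788212 ] [ 9.78488791e-01 -2.06298516e-01 -7.74840749e-04 -9.15578541e-05] [ 582.01906684 -160.07243254  357.60276259]
```

View pics/w2b.png

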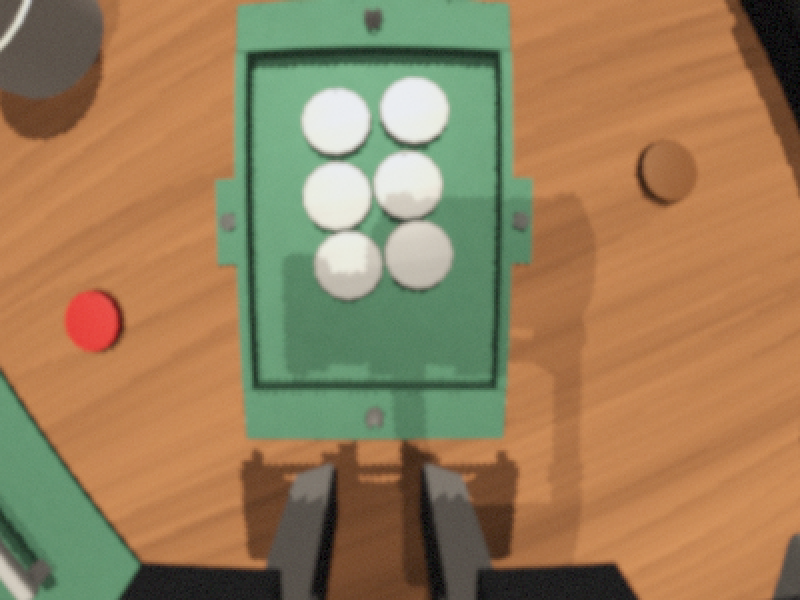

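```bash
python3 - <<'E'
from h import *
c=np.load("w2.npz"); f=lambda a,z:plane("wrist",np.array(a)/2.+[130,0],z,c)[:,:2]
P=f([(238,3),(510,3),(505,438),(247,438),(248,52),(500,52),(497,389),(252,389)],24)
M=np.array([(125,75),(125,-75),(-125,-75),(-125,75),(95,69),(95,-69),(-95,-69),(-95,69)],float)
for s in (slice(0,4),slice(4,8),slice(0,8)):
    m,p=M[s],P[s]; A=(m-m.mean(0)).T@(p-p.mean(0)); a=np.arctan2(A[0,1]-A[1,0],A[0,0]+A[1,1])
    Rm=np.array([[np.cos(a),-np.sin(a)],[np.sin(a),np.cos(a)]]); t=p.mean(0)-m.mean(0)@Rm.T
    print(t.round(1),np.degrees(a).round(2),((p-t)@Rm-m).round(1).tolist())
for z in (24,30,46):
    q=f([(373,20),(374,417)],z); v=q[0]-q[1]; print(z,q.mean(0),np.linalg.norm(v),np.degrees(np.arctan2(v[1],v[0])))
K=c["intrinsics"]; d=c["d"]
for x,y in ((336,121),(415,110),(337,195),(408,185),(348,265),(419,255),(300,300),(373,20),(374,417),(300,420),(300,30)):
    i,j=int(130+x/2),int(y/2); dd=np.median(d[max(j-2,0):j+3,i-2:i+3])
    o=c["xyz"]; r=plane("wrist",[(i,j)],0,c)[0]-o; ax=rot(c).apply([0,0,-1]); w=o+r*dd/(r@ax); print((x,y),w.round(1))
E
```

```text
[ 589.8 -161.9] -23.67 [[-0.3, -0.5], [-1.1, 0.8], [0.5, 0.2], [1.0, -0.6]]
[ 589.4 -161.3] -23.82 [[-0.4, -0.9], [-0.8, 1.1], [0.6, -0.2], [0.7, 0.0]]
[ 589.6 -161.6] -23.73 [[-0.1, -0.5], [-0.8, 0.8], [0.9, -0.1], [1.2, -0.9], [-0.6, -0.9], [-1.2, 1.2], [0.2, 0.2], [0.5, 0.4]]
24 [ 589.48436836 -160.95830728] 221.54522835708497 -23.723075376321418
30 [ 589.35010146 -160.94237441] 217.56063494476427 -23.72307537632141
46 [ 588.99205639 -160.89988676] 206.93505251190908 -23.72307537632141
(336, 121) [ 647.6 -164.5   16.6]
(415, 110) [ 635.7 -205.4   16.5]
(337, 195) [ 609.7 -147.7   16.5]
(408, 185) [ 598.9 -185.6   16.6]
(348, 265) [ 571.7 -137.9   16.9]
(419, 255) [ 561.3 -175.1   16.5]
(300, 300) [ 563.9 -103.5    4.6]
(373, 20) [ 686.7 -203.2   37.4]
(374, 417) [ 492.7 -118.5   38.4]
(300, 420) [503.3 -77.2  23.8]
(300, 30) [ 702.3 -167.7   23.8]
```

apply_moves([
  [0,-0.03,-0.034,0,0,0,-6],
  [0,-0.06,-0.068,0,0,0,-12],
  [0,-0.1,-0.113,0,0,0,-20],
  [0,-0.14,-0.158,0,0,0,-28],
  [0,-0.17,-0.191,0,0,0,-32.8],
  [0,-0.193,-0.217,0,0,0,-32.8],
  [0,-0.193,-0.217,0,0,0,-32.8],
  [0,-0.193,-0.217,0,0,0,-32.8],
  [0,-0.193,-0.217,0,0,0,-32.8],
  [0,-0.193,-0.217,0,0,0,-32.8],
])

```text
t: 7.2
tool_pos: [418.9, 148.0, 179.8]
orientation: [0.997, 0.078, -0.0, 0.0]
ft_force: [1.2, 0.4, -0.4]
finger_gap: 47.2
gripper_force: 0.0
```

```bash
python3 - <<'E'
from h import *
o=ctrl.observe(); c=ctrl.calibration("wrist"); print(o["t"],o["tool_pos"],o["orientation"],c["xyz"])
p,d=ctrl.camera("wrist"); np.savez("w3.npz",p=p,d=d,xyz=c["xyz"],attitude=c["attitude"],intrinsics=c["intrinsics"])
cv2.imwrite("pics/w3b.png",cv2.resize(p[0:300,130:530],(800,600),interpolation=3))
E
```

```text
7.2 [418.92871068 148.02811624 179.82005089] [ 9.96984873e-01  7.75959072e-02 -9.96775141e-05  1.70383880e-04] [498.66969375 160.55473098 358.69803378]
```

View pics/w3b.png

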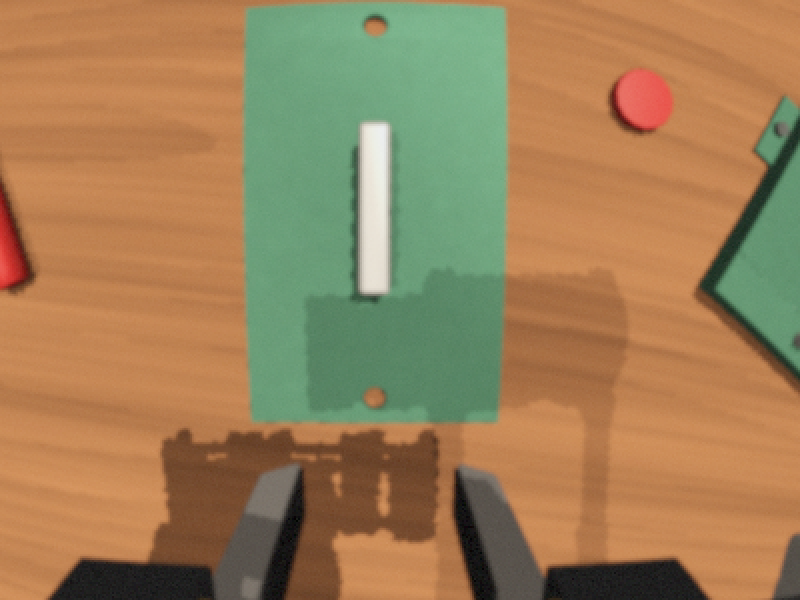

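```bash
python3 - <<'E'
from h import *
c=np.load("w3.npz"); f=lambda a,z:plane("wrist",np.array(a)/2.+[130,0],z,c)[:,:2]
P=f([(245,9),(506,7),(497,421),(252,421),(375,26),(374,398)],6)
M=np.array([(125,75),(125,-75),(-125,-75),(-125,75),(110,0),(-110,0)],float)
for s in (slice(0,4),slice(4,6),slice(0,6)):
    m,p=M[s],P[s]; A=(m-m.mean(0)).T@(p-p.mean(0)); a=np.arctan2(A[0,1]-A[1,0],A[0,0]+A[1,1])
    Rm=np.array([[np.cos(a),-np.sin(a)],[np.sin(a),np.cos(a)]]); t=p.mean(0)-m.mean(0)@Rm.T
    print(t.round(1),np.degrees(a).round(2),((p-t)@Rm-m).round(1).tolist())
q=f([(361,123),(388,123),(388,295),(359,295)],42); print(q.mean(0),[np.degrees(np.arctan2(*(q[i]-q[j])[::-1])) for i,j in ((0,3),(1,2))])
o=ctrl.observe(); T=R.from_quat(o["orientation"]).as_matrix(); print(((np.array([*t,0])-o["tool_pos"])@T), 2*np.degrees(np.arctan2(o["orientation"][1],o["orientation"][0])))
E
```

```text
[510.7 163.9] 8.81 [[-1.5, 0.0], [-0.3, -0.5], [1.0, 1.1], [0.8, -0.7]]
[510.3 164.1] 8.71 [[-0.7, 0.0], [0.7, 0.0]]
[510.5 164. ] 8.79 [[-1.4, 0.0], [-0.1, -0.5], [1.1, 1.0], [0.9, -0.8], [-0.9, -0.0], [0.4, 0.3]]
[509.87531031 164.06337655] [np.float64(8.111516847266675), np.float64(8.943392936317515)]
[ 93.00999234  -1.46769865 179.88608529] 8.909909491052009
```

apply_moves([
  [0,0.04,-0.001,0.0,0,0,0],
  [0,0.08,-0.0015,0.02,0,0,0],
  [0,0.0925,-0.0015,0.06,0,0,0],
  [0,0.0925,-0.0015,0.1,0,0,0],
  [0,0.0925,-0.0015,0.135,0,0,0],
  [0,0.0925,-0.0015,0.155,0,0,0],
  [0,0.0925,-0.0015,0.164,0,0,0],
  [0,0.0925,-0.0015,0.164,0,0,0],
  [0,0.0925,-0.0015,0.164,0,0,0],
  [-0.4,0.0925,-0.0015,0.164,0,0,0],
], grip_force=50)

```text
t: 8.5
tool_pos: [510.4, 165.0, 16.9]
orientation: [0.997, 0.078, 0.001, -0.0]
ft_force: [0.0, 0.6, -0.3]
finger_gap: 40.0
gripper_force: 0.0
```

apply_moves([
  [-1,0,0,0,0,0,0],
  [-1,0,0,0,0,0,0],
  [-1,0,0,0,0,0,0],
  [-1,0,0,0,0,0,0],
  [-1,0,0,0,0,0,0],
  [-1,0,0,-0.01,0,0,0],
  [-1,0,0,-0.03,0,0,0],
  [-1,0,0,-0.06,0,0,0],
  [-1,0,0,-0.084,0,0,0],
  [-1,0,0,-0.084,0,0,0],
])

```text
t: 9.75
tool_pos: [510.7, 165.3, 101.3]
orientation: [0.997, 0.078, 0.002, -0.0]
ft_force: [0.9, 0.7, -5.3]
finger_gap: 15.6
gripper_force: 50.0
```

```bash
python3 - <<'E'
from h import *
o=ctrl.observe(); print(o); y=2*np.degrees(np.arctan2(o["orientation"][1],o["orientation"][0])); print(y)
T=R.from_quat(o["orientation"]).as_matrix()
for t in ((589.5,-161.3,100),): print((np.array(t)-o["tool_pos"])@T)
E
```

```text
{'t': 9.75, 'qpos': array([1.83177984e-01, 2.97732821e-01, 1.75065815e+00, 1.99732647e-04,
       1.08971669e+00, 1.59673333e+00]), 'dq': array([-1.34421852e-05,  2.90787144e-02,  4.48634298e-02, -1.73948552e-03,
       -1.29569727e-02, -5.10597539e-04]), 'joint_torque': array([ 8.41510179e-02, -4.25030243e+01, -2.28001535e+01,  1.88442523e-02,
        1.31999231e-01, -4.84869470e-04]), 'tool_pos': array([510.74301758, 165.26864506, 101.26546967]), 'orientation': array([ 9.96913100e-01,  7.84934844e-02,  1.72373101e-03, -2.69986702e-04]), 'ft_force': array([ 0.8834654 ,  0.73854745, -5.30124997]), 'wrist_torque': array([ 0.01698439, -0.03216874, -0.05382885]), 'gripper_force': 49.995503425598145, 'finger_gap': 15.576443929001444}
9.003966573217987
[ 26.67317073 334.87053642   1.26863288]
```

apply_moves([
  [-1,0.002,0.02,0,0,0,2],
  [-1,0.004,0.055,0,0,0,6],
  [-1,0.008,0.1,0,0,0,10],
  [-1,0.012,0.15,0,0,0,15],
  [-1,0.016,0.2,0,0,0,20],
  [-1,0.02,0.25,0,0,0,25],
  [-1,0.024,0.295,0,0,0,29],
  [-1,0.026,0.322,0,0,0,31.5],
  [-1,0.027,0.3335,0,0,0,32.5],
  [-1,0.027,0.3335,0,0,0,32.5],
])

```text
t: 11.0
tool_pos: [587.7, -160.0, 98.6]
orientation: [0.979, -0.204, -0.001, -0.0]
ft_force: [-0.7, 0.4, -5.6]
finger_gap: 15.6
gripper_force: 50.0
```

```bash
python3 - <<'E'
from h import *
o=ctrl.observe(); c=ctrl.calibration("wrist"); print(o["t"],o["tool_pos"],o["orientation"],o["finger_gap"],2*np.degrees(np.arctan2(o["orientation"][1],o["orientation"][0])))
p,d=ctrl.camera("wrist"); np.savez("w4.npz",p=p,d=d,xyz=c["xyz"],attitude=c["attitude"],intrinsics=c["intrinsics"])
s,_=ctrl.camera("scene")
a=cv2.resize(p[0:380,100:540],(463,400),interpolation=3); b=cv2.resize(s[150:350,220:380],(320,400),interpolation=3)
cv2.imwrite("pics/w4b.png",np.hstack([a,b]))
E
```

```text
11.0 [ 587.71839281 -159.96882313   98.64299201] [ 9.78994551e-01 -2.03881992e-01 -1.25457845e-03 -4.77571463e-04] 15.638418109659803 -23.528140952564552
```

View pics/w4b.png

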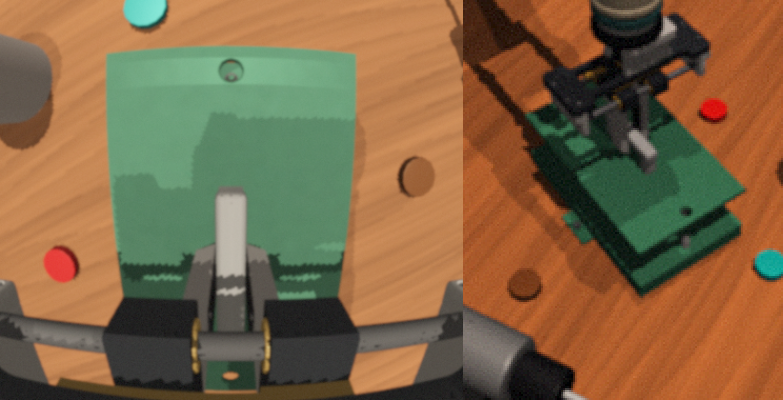

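apply_moves([
  [-1,0,0,0,0,0,0],
  [-1,0,0,0.004,0,0,0],
  [-1,0,0,0.01,0,0,0],
  [-1,0,0,0.016,0,0,0],
  [-1,0,0,0.022,0,0,0],
  [-1,0,0,0.025,0,0,0],
  [-1,0,0,0.025,0,0,0],
  [-1,0,0,0.025,0,0,0],
  [-1,0,0,0.025,0,0,0],
  [-1,0,0,0.025,0,0,0],
])

```text
t: 12.35
tool_pos: [588.6, -160.4, 75.2]
orientation: [0.979, -0.204, 0.0, 0.0]
ft_force: [-0.9, -0.5, -4.6]
finger_gap: 15.6
gripper_force: 50.0
```

```bash
python3 - <<'E'
from h import *
o=ctrl.observe(); c=ctrl.calibration("wrist"); print(o["t"],o["tool_pos"],o["orientation"],o["finger_gap"],2*np.degrees(np.arctan2(o["orientation"][1],o["orientation"][0])))
p,d=ctrl.camera("wrist"); np.savez("w5.npz",p=p,d=d,xyz=c["xyz"],attitude=c["attitude"],intrinsics=c["intrinsics"])
a=cv2.resize(p[30:110,280:360],(480,480),interpolation=3); b=cv2.resize(p[320:400,280:360],(320,320),interpolation=3)
cv2.imwrite("pics/w5b.png",np.hstack([a,cv2.copyMakeBorder(b,0,160,0,0,0)]))
E
```

```text
12.35 [ 588.59964253 -160.37654676   75.15914386] [ 9.79042818e-01 -2.03654396e-01  2.05210651e-04  7.73700338e-05] 15.590515982894768 -23.501480600011398
```

View pics/w5b.png

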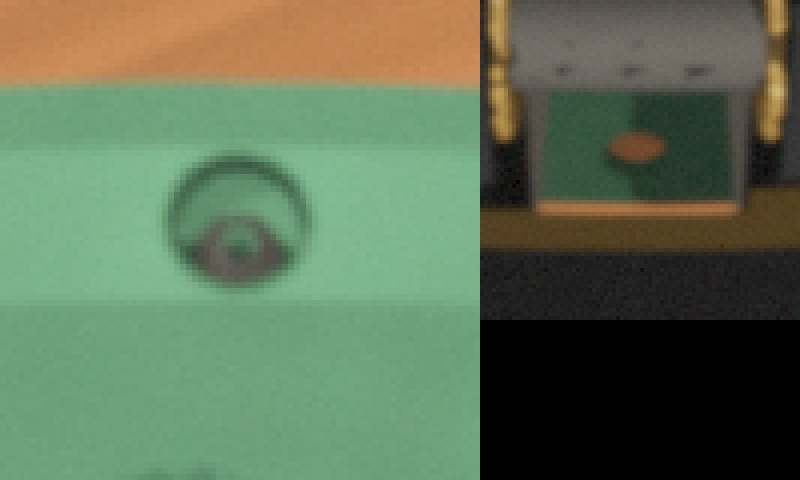

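```bash
python3 - <<'E'
from h import *
c=np.load("w5.npz"); f=lambda a,z:plane("wrist",np.array(a)/6.+[280,30],z,c)[0]
u=np.array([.9155,-.4024]); w=np.array([.4024,.9155])
zt=75.2-16.3+6
h=f([(238,220)],zt); t=f([(239,245)],46); print("hole",h,"pintip",t,"box-frame hole-pin",(h-t)[:2]@u,(h-t)[:2]@w)
e=[f([q],zt)[:2] for q in ((165,220),(311,220),(238,152),(238,290))]; print("hole dia",np.linalg.norm(e[0]-e[1]),np.linalg.norm(e[2]-e[3]))
print("cover centre from hole",h[:2]-110*u)
E
```

```text
hole [ 690.15157641 -204.73125773   64.9       ] pintip [ 690.23719318 -204.94592648   46.        ] box-frame hole-pin -0.16476485474152927 0.16207705503435937
hole dia 14.58757281768285 14.414631503067083
cover centre from hole [ 589.44657641 -160.46725773]
```

apply_moves([
  [-1,0,0,0.005,0,0,0],
  [-1,0,0,0.01,0,0,0],
  [-1,0,0,0.014,0,0,0],
  [-1,0,0,0.018,0,0,0],
  [-1,0,0,0.022,0,0,0],
  [-1,0,0,0.025,0,0,0],
  [-1,0,0,0.028,0,0,0],
  [-1,0,0,0.031,0,0,0],
  [-1,0,0,0.033,0,0,0],
  [-1,0,0,0.033,0,0,0],
])

```text
t: 13.65
tool_pos: [588.4, -160.3, 41.8]
orientation: [0.979, -0.204, -0.0, 0.0]
ft_force: [-0.2, 0.9, -4.9]
finger_gap: 15.7
gripper_force: 50.0
```

apply_moves([
  [-1,0,0,0.0005,0,0,0],
  [-1,0,0,0.001,0,0,0],
  [-1,0,0,0.0015,0,0,0],
  [-1,0,0,0.002,0,0,0],
  [-1,0,0,0.002,0,0,0],
  [-1,0,0,0.002,0,0,0],
  [-1,0,0,0.002,0,0,0],
  [-1,0,0,0.002,0,0,0],
  [-1,0,0,0.002,0,0,0],
  [-1,0,0,0.002,0,0,0],
])

```text
t: 14.9
tool_pos: [588.5, -160.3, 40.2]
orientation: [0.979, -0.204, 0.0, 0.0]
ft_force: [-2.1, -0.0, -0.7]
finger_gap: 15.2
gripper_force: 50.0
```

apply_moves([
  [-0.4,0,0,0,0,0,0],
  [-0.2,0,0,0,0,0,0],
  [0,0,0,0,0,0,0],
  [0,0,0,0,0,0,0],
  [0,0,0,0,0,0,0],
  [0,0,0,-0.02,0,0,0],
  [0,0,0,-0.05,0,0,0],
  [0,0,0,-0.09,0,0,0],
  [0,-0.04,0,-0.13,0,0,0],
  [0,-0.09,0,-0.15,0,0,0],
])

```text
t: 16.15
tool_pos: [506.8, -124.8, 192.0]
orientation: [0.979, -0.204, 0.002, 0.0]
ft_force: [-1.0, 0.4, 1.0]
finger_gap: 46.6
gripper_force: 0.0
```

```bash
python3 - <<'E'
from h import *
o=ctrl.observe(); print(o["t"],o["tool_pos"],o["finger_gap"],o["ft_force"],o["dq"].round(3))
c=ctrl.calibration("wrist"); p,d=ctrl.camera("wrist")
ax=rot(c).apply([0,0,-1]); Q=[]
for i in range(245,385,6):
  for j in range(6,215,6):
    q=p[j,i].astype(int)
    if d[j,i]>0 and q[1]>q[2]+15:
        r=plane("wrist",[(i,j)],0,c)[0]-c["xyz"]; Q.append(c["xyz"]+r*d[j,i]/(r@ax))
Q=np.array(Q); Q=Q[abs(Q[:,2]-30)<6]; s=np.linalg.lstsq(np.c_[Q[:,:2]-Q[:,:2].mean(0),np.ones(len(Q))],Q[:,2],rcond=None)[0]; print("plane",s,len(Q))
cv2.imwrite("pics/w6b.png",cv2.resize(p[0:300,130:530],(800,600),interpolation=3))
E
```

```text
16.15 [ 506.75837504 -124.77557372  192.01811996] 46.570345952476494 [-1.01369507  0.3917965   1.02336665] [ 0.027 -0.701  0.602  0.     0.138  0.024]
plane [ 7.79706753e-04 -1.39555267e-03  2.96343625e+01] 719
```

View pics/w6b.png

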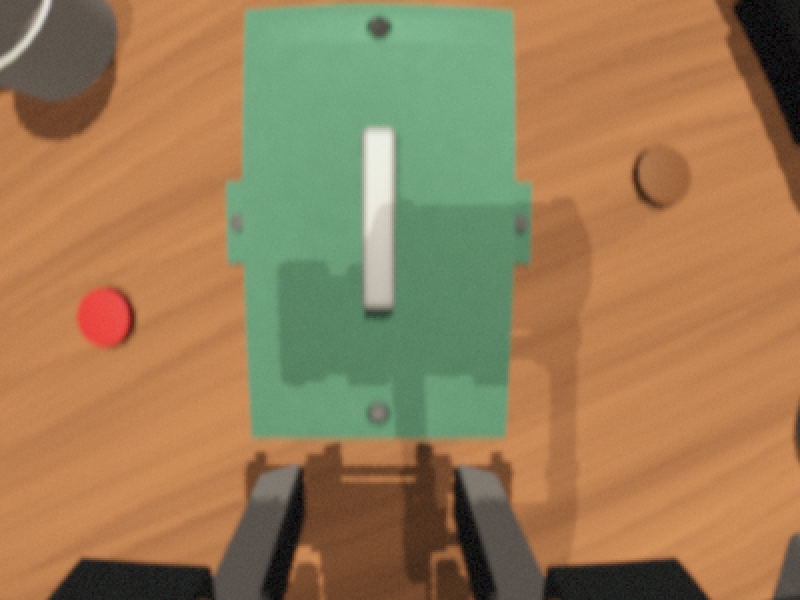

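The cover is seated. Both pins show through their holes at (378,26) and (377,412), and the plate top measures about 29.6 mm (nominal 30) with a tilt of about 0.0016 rad. I'm handing the job in.

```bash
python3 -c "
from workcell import ctrl
print(ctrl.finish_job())"
```

```text
the job is handed in; nothing more can be done
None
```

The job is handed in at about 16 s: all six slugs lie flat in one layer, the cover was lowered under grip over both pins, sits flush on the rim and is released, and the arm kept clear of the mug, screwdriver, tape and drill; the hand-in returned no verdict.

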